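Set the board press on a pad of grey board

TASK

Slide the pad of grey board fully home against the back fence of the little press, then turn the red thumbscrew clockwise until its foot seats on the pad, and back it off a quarter turn so that sheets can just be drawn out. Finish while holding the thumbscrew there in the gripper: do not let go, so that it cannot creep while I fix its lock ring. Leave the other things on the bench alone.

Things in the scene. Friction and masses are not known exactly. Their poses are not given: they have to be found in the camera images.
- press: the board press, fixed on the bench, place and heading differ: dark blue-grey base plate 255 x 160 x 20 mm, column at its far end, and from it a 36 mm wide arm over the pad (top 84 mm above the bench). Origin on the bench under the plate, which runs x = -140 to +115, y = +-80 mm. +x points from the open near end to the column, z up. The screw's upright axis is at x = 35 mm, y = 0.
- fence (a point): middle of the near face of the press's aluminium back fence, at the base plate's top (20 mm above the bench); at x = 75 mm, y = 0 in the press's frame. The fence is 136 mm wide and 26 mm high. Two low aluminium guides (inner faces at y = +-54 mm, tops 30 mm above the bench, from x = -115 to +75 mm in the press's frame) lead the pad to it.
- pad_center (a point): centre of the loose pad of grey board: stiff block 140 (x) x 100 (y) x 18 mm, about 180 g, white top, red near (-x) end, lying on the base plate between the guides, at first 30 to 55 mm short of home. Home, its far end touches the fence and this point is at x = 5, z = 29 mm in the press's frame. It slides easily (1 to 3 N): push its near end with shut fingertips.
- wing: red wing of the thumbscrew: upright bar 60 (its x) x 14 (its y) x 34 mm (z), white mark on top towards -x. Origin at its centre, 117 mm above the bench when seated, 1.27 mm higher per radian unscrewed. Below it only a thin spindle (radius 5.5 mm), 15 mm free down to the arm's collar. Grip it from above across its 14 mm; it turns about the vertical through its centre.
- screw (a joint): angle of the thumbscrew in rad; grows as it is turned clockwise seen from above (screwing down). It stops dead at 4.0, where the round steel foot (radius 28 mm) seats on the pad. Starts at 1.2 to 2.4. Takes 0.06 N m to turn and stays where it is left. The wing's x axis lies along the press's x axis at 0, and is turned clockwise from it by this angle.
- marker: bystander: orange marker pen 120 x 14 x 14 mm lying beside the press; leave it alone
- tape: bystander: roll of masking tape, 84 mm across, 24 mm high, lying beside the press; leave it alone
- cutter: bystander: yellow cutter, blade in, 140 x 26 x 14 mm; leave it alone
- pencup: bystander: black pen cup, 72 mm across, 150 mm high with its pens; leave it alone
- glue: bystander: white glue bottle, 52 mm across, 130 mm high; leave it alone
There are look-alikes about, which are no part of the job. Of the things that look like the part that bears pad_center, the largest one is meant.

How it is judged (in metres and radians):
On the way, in this order (a step that is already met when the one before it is completed fails the run):
1. the pad is home against the back fence, the screw not yet seated (x of pad_center in the frame of press above 0.001 m and z of pad_center in the frame of press below 0.032 m and value of joint screw below 3.9 rad), for 0.2 s.
2. the thumbscrew is seated, the pad still home (x of pad_center in the frame of press above 0.001 m and z of pad_center in the frame of press below 0.032 m and value of joint screw above 3.92 rad), for 0.2 s.
At the end, for the whole second after the job is handed in: the pad is home (within 4 mm of the back fence, flat on the base), the thumbscrew stands still a quarter turn (within 0.23 rad, 13 degrees) back from its seat, and the fingers still hold its wing (over 2 N) (x of pad_center in the frame of press above 0.001 m and z of pad_center in the frame of press below 0.032 m and value of joint screw between 2.2 and 2.66 rad and velocity of joint screw between -0.1 and 0.1 rad/s and contact force between the fingers and wing above 2 N); the arm keeps its last pose, push and grip.
It fails at once if the marker is pushed away (moved over 20 mm) (distance of marker from where it was at the start of the episode above 0.02 m).
It fails at once if the tape is pushed away (moved over 20 mm) (distance of tape from where it was at the start of the episode above 0.02 m).
It fails at once if the cutter is pushed away (moved over 20 mm) (distance of cutter from where it was at the start of the episode above 0.02 m).
It fails at once if the pencup is pushed away (moved over 20 mm) (distance of pencup from where it was at the start of the episode above 0.02 m).
It fails at once if the glue is pushed away (moved over 20 mm) (distance of glue from where it was at the start of the episode above 0.02 m).
It also fails if it takes over 72 s, if anything falls off the work surface, if the arm or the gripper's body presses on something with over 40 N, if the wrist force passes 120 N, or if a joint passes its speed limit or range.

ROBOT

A 6-joint arm with a two-finger parallel gripper is mounted at the origin on the work surface. World frame = base frame: x ahead of the robot, y to its left, z up, the work surface at z = 0. Lengths are in mm, angles in rad, forces in N, time in s.
With the tool pointing down it reaches from about 350 to 925 mm from the base axis. Payload 6.4 kg.
Tool frame: the origin (TCP) lies at the very end of the fingers, on their centre line; the grasp point (between the pads) lies 19 mm behind it; z points along the fingers, y is the line along which they close (so a half turn about z gives the same grasp; the last joint's range is limited). The gripper opens to 94 mm and grips with 3 to 60 N. Pads are 16 mm wide; open, the fingers measure 119 mm over their backs; the gripper's body (75 mm by 177 mm) begins 78 mm behind the grasp point.
Start: joints at [-1.352, 0.245, 1.558, -0, 1.339, -0.174], TCP at [248.81, -600.506, 205.455] pointing down, gripper open.
Joint ranges: [-3.13, 3.13], [-1.02, 2.26], [0.13, 2.54], [-0.95, 4.09], [0.21, 2.88], [-2.74, 2.74]. Speed limits (rad/s): [2.57, 2.57, 3.14, 3.14, 3.14, 3.14].

INTERFACE

Orientations are given as [roll, pitch, yaw] about the fixed x, y, z axes, in that order (R = Rz(yaw) Ry(pitch) Rx(roll)).
In Python, from workcell import state, imaging, env gives the robot as it stands.
- The arm moves only by the tool send_rows, never from a script. Its argument "commands" is a list of rows, each a list of 3 entries, a list of its own where there are three numbers: the shift along the world's x, y, z in m, then the turn, a rotation vector about the world's x, y, z in rad, then the opening, from -1 (shut) to 1 (fully open). A call has exactly 8 rows; each row shifts and turns the commanded pose from where the row before left it; what a row does not reach is not made up. A row lasts 1/12 s, in which the tool goes at most 41.7 mm and 7.16 degrees, less where a joint would pass 70% of its speed; a pose out of reach is approached as far as the arm can. A call with a gripper value outside its range is refused whole. The fingers move at their own pace and stop on an object; "newtons" is the grip in N (left out, the last holds). Time passes only in rows, so rows that do not move let the fingers close, or fill a call up. It gives the time, the measured TCP pose, the force, the opening and the grip force at its end, in the units of the state.
- state(): the state, without advancing time (a new reading comes with each control period).
- imaging.grab_frame(name): name is "scene" or "top" or "wrist"; returns a dict with "frame" (384x512x3 uint8, blue, green, red), "z_map" (384x512 float32, mm along the optical axis (not along the pixel's ray), 0 where there is no reading), "fov_y" (degrees; the focal length in pixels is half the picture's height over the tangent of half this angle, whatever the lens; pixels are square), "cx", "cy" (the principal point, pixels), "rvec" (rotation vector, rad) and "tvec" (3), from world to camera coordinates, as OpenCV has them; the wrist camera has in their place "hand_eye" (4x4, takes a point from camera to tool coordinates, whose origin is the TCP and whose axes are the flange's). Camera axes: x right, y down, z forward; pixel columns grow to the right and rows downward; lengths in mm; the calibration is good to about 2 mm. A picture is of the moment at which its call begins: read the wrist's pose just before it.
- env.finish_job(): hands the job in; it is judged then, once.
The state is a dict: "time": time; "joint_positions": joint angles; "joint_velocities": joint speeds; "joint_torque": joint torques, N m; "ee_pos": TCP position; "tool_rot": TCP orientation; "ft_force": force on the tool from outside, world axes, zero at the start; "moment": the same for the moment, N m; "gripper_width": finger opening in mm; "grasp_force": force on a finger pad.
Only numpy, scipy, OpenCV 4.12 (cv2) and the standard library are available. Lean on these libraries where they do the work, as an engineer would, in place of code of your own. Each camera call takes 0.05 s, during which the arm holds its last target. There are 200 camera calls.

## Working session

There is one attempt and no reset: what is moved stays moved. The work goes in short steps, Python scripts to look and compute and a tool call to move; the robot and the scene stay as the last step left them, time stands still between calls to the robot, and variables do not carry over. Pictures are saved under pics/ and viewed, at most 10 in all, crops included, and the job is handed in when it is done.

Besides the shell and the picture viewer there is one more tool, called after "Call:" as name(argument=value, ...) on one line, values as JSON. send_rows: Moves the arm, as the interface text tells. Its arguments: {"type":"object","properties":{"commands":{"type":"array"},"newtons":{"type":"number"}},"required":["commands"]}

```bash
mkdir -p pics; cat > h.py <<'E'
import numpy as np, cv2
from workcell import state, imaging, env
def geom(f):
    fl=192/np.tan(np.radians(f["fov_y"])/2); R=cv2.Rodrigues(np.array(f["rvec"],float))[0]; t=np.array(f["tvec"],float).ravel()
    return fl,R,t
def cloud(f):
    fl,R,t=geom(f); z=f["z_map"].astype(float); v,u=np.mgrid[0:384,0:512]
    c=np.stack([(u-f["cx"])/fl*z,(v-f["cy"])/fl*z,z],-1)
    return (c-t)@R
def ray(f,u,v,h):
    fl,R,t=geom(f); d=R.T@np.array([(u-f["cx"])/fl,(v-f["cy"])/fl,1]); o=-R.T@t
    return o+d*(h-o[2])/d[2]
E
python3 - <<'E'
from h import *
print(state())
for n in("top","scene"):
    f=imaging.grab_frame(n); np.save(n+".npy",f,allow_pickle=True); cv2.imwrite(f"pics/{n}0.png",f["frame"]); print({k:v for k,v in f.items() if k not in("frame","z_map")})
E
```

```text
{'time': 0.0, 'joint_positions': array([-1.35213535e+00,  2.45773217e-01,  1.55898174e+00, -7.76473798e-06,
        1.33870819e+00, -1.74118723e-01]), 'joint_velocities': array([ 0.00039962,  0.00042144, -0.00055581, -0.00236273, -0.00039108,
        0.00144902]), 'joint_torque': array([-1.14198530e-03, -4.15842211e+01, -3.14598083e+01,  6.84617646e-02,
        3.31638416e-02, -1.53703327e-04]), 'ee_pos': array([ 248.65464603, -599.91879883,  204.38884778]), 'tool_rot': array([-3.13974913e+00, -3.16605657e-04,  3.92781202e-01]), 'ft_force': array([-0.43006165, -0.8247145 ,  0.30365744]), 'moment': array([-0.03262328,  0.00909287, -0.00013569]), 'grasp_force': 0.0, 'gripper_width': 93.61511414222554}
{'fov_y': 43.30786139507565, 'cx': 260.72949265369994, 'cy': 190.58304477860202, 'rvec': array([ 2.20267291, -2.16306605,  0.11445377]), 'tvec': array([ -27.61280548,  546.69221068, 1477.3409418 ])}
{'fov_y': 54.5797598438803, 'cx': 255.2384780554784, 'cy': 192.01028934687844, 'rvec': array([ 1.94606993,  1.83181191, -0.54614235]), 'tvec': array([ -41.60732564, -400.12903839, 1361.27361956])}
```

View pics/top0.png

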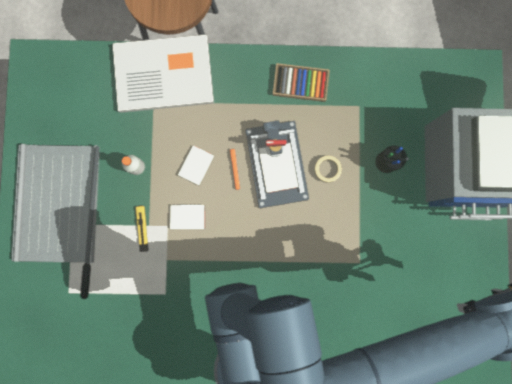

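View pics/scene0.png

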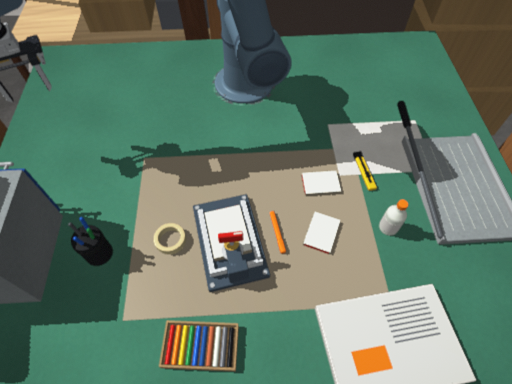

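The top view shows the press at about (278,163), column up the picture, wing at (276,143), pad between the guides with its near end at (280,195), the pen at (235,168) and the tape at (328,168). The other white pads are loose on the mat.

```bash
cat >> h.py <<'E'
def press(f):
    P=cloud(f); h=P[...,2]; ctr=ray(f,278,163,20)
    near=np.hypot(P[...,0]-ctr[0],P[...,1]-ctr[1])<190
    return P,h,near
E
python3 - <<'E'
from h import *
T=np.load("top.npy",allow_pickle=True).item(); S=np.load("scene.npy",allow_pickle=True).item()
P,h,near=press(T)
for p in [(278,163),(200,240),(330,240)]: print(p,P[p[1],p[0]])
for n,f in(("top",T),("scene",S)):
    P=cloud(f);h=P[...,2];ctr=ray(T,278,163,20); im=f["frame"].astype(int); hsv=cv2.cvtColor(f["frame"],cv2.COLOR_BGR2HSV)
    near=np.hypot(P[...,0]-ctr[0],P[...,1]-ctr[1])<190
    m=near&(h>9)
    nl,lab,st,ce=cv2.connectedComponentsWithStats(m.astype(np.uint8))
    i=[k for k in range(1,nl) if st[k,4]>1500]; print(n,st[i])
    m=lab==max(i,key=lambda k:st[k,4])
    q=P[m&(h<40)][:,:2].astype(np.float32); print("plate rect",cv2.minAreaRect(q))
    red=near&((hsv[...,0]<8)|(hsv[...,0]>172))&(hsv[...,1]>150)&(hsv[...,2]>80)
    w=red&(h>95); print("wing n",w.sum(),P[w].mean(0),P[w].max(0)[2],cv2.minAreaRect(P[w&(h>120)][:,:2].astype(np.float32)))
    pe=red&(h<60); print("pad red",pe.sum(),P[pe].mean(0) if pe.any() else 0)
    wt=m&(hsv[...,1]<40)&(hsv[...,2]>200)&(h>30)&(h<45); print("white",wt.sum(),cv2.minAreaRect(P[wt][:,:2].astype(np.float32)))
    x0,y0=(235,110) if n=="top" else (180,180)
    cv2.imwrite(f"pics/{n}1.png",cv2.resize(f["frame"][y0:y0+110,x0:x0+100],None,fx=5,fy=5,interpolation=2))
E
cd pics; python3 -c "
import cv2,numpy as np
cv2.imwrite('c.png',cv2.resize(np.hstack([cv2.imread('top1.png'),cv2.imread('scene1.png')]),(800,440)))"
```

```text
(278, 163) [632.44601541 -69.40057262  39.22350749]
(200, 240) [390.92414165 168.38603712   4.20091166]
(330, 240) [ 397.85967412 -238.08603416   -0.84057233]
top [[ 245  120   64   88 4150]]
plate rect ((633.0469360351562, -63.920448303222656), (256.0202331542969, 167.7212677001953), 10.317289352416992)
wing n 6 [680.73377147 -68.54623648 135.71563639] 141.7068146029074 ((680.849365234375, -69.56652069091797), (23.0823974609375, 4.475472450256348), 89.03758239746094)
pad red 0 0
white 1433 ((629.9400634765625, -66.8980484008789), (196.53736877441406, 134.5602569580078), 10.857004165649414)
scene [[ 193  195   78   97 5176]]
plate rect ((634.4100952148438, -66.46897888183594), (256.93524169921875, 160.0472869873047), 10.853215217590332)
wing n 177 [685.24991652 -60.56374454 128.77272161] 138.386238652873 ((681.98681640625, -59.126564025878906), (13.649639129638672, 54.294891357421875), 1.856019377708435)
pad red 0 0
white 1245 ((631.2108154296875, -67.26464080810547), (192.5263214111328, 133.987548828125), 10.925339698791504)
```

View pics/c.png

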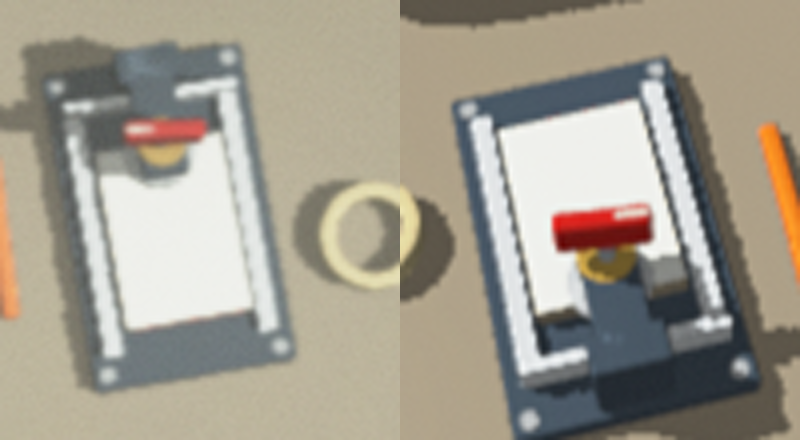

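The crop shows the wing lying nearly across the press, white mark towards +y, so the screw is at about 1.7. The pad is short of the fence, and the grey patch beside the arm is a shadow. The near edge of the pad is visible at (190,320) in the left crop.

```bash
python3 - <<'E'
from h import *
T=np.load("top.npy",allow_pickle=True).item(); S=np.load("scene.npy",allow_pickle=True).item()
a=np.radians(10.85);u=np.array([np.cos(a),np.sin(a)]);n=np.array([-u[1],u[0]])
for nm,f in(("top",T),("scene",S)):
    fl,R,t=geom(f); g=f["frame"]; v=g.min(2)
    # profiles along press axis at z=38 : brightness
    O=np.array([646,-64.])
    xs=np.arange(-145,0,3)
    for yy in(-25,0,25):
        W=np.array([[*(O+x*u+yy*n),38] for x in xs]); c=W@R.T+t; px=c[:,:2]/c[:,2:]*fl+[f["cx"],f["cy"]]
        val=cv2.remap(v.astype(np.float32),px[:,0].astype(np.float32),px[:,1].astype(np.float32),1).ravel()
        k=np.argmax(val>150); print(nm,yy,xs[k],val[k-2:k+2].round())
    # plate corners: screw discs/plate edges profile at z=20 along x and y
    for lab,d0,d1,off in(("near x",u,n,[(-175,-120,y) for y in(-60,-40,0,40,60)]),("-y",n,u,[(-105,-60,x) for x in(-100,-60,-20,20)]),("+y",n,u,[(60,105,x) for x in(-100,-60,-20,20)])):
        out=[]
        for lo,hi,o in off:
            s=np.arange(lo,hi,1.); W=np.array([[*(O+q*d0+o*d1),20] for q in s]); c=W@R.T+t; px=(c[:,:2]/c[:,2:]*fl+[f["cx"],f["cy"]]).astype(np.float32)
            val=cv2.GaussianBlur(cv2.remap(g[...,2].astype(np.float32),px[:,0].copy(),px[:,1].copy(),1).reshape(1,-1),(0,0),2).ravel()
            dv=np.gradient(val)*(1 if lab=="+y" else -1); out.append((s[dv.argmax()],round(float(dv.max()),1)))
        print(nm,lab,out)
E
```

```text
top -25 -145 []
top 0 -145 []
top 25 -145 []
top near x [(np.float64(-141.0), 9.4), (np.float64(-141.0), 9.5), (np.float64(-142.0), 9.0), (np.float64(-141.0), 9.1), (np.float64(-142.0), 8.7)]
top -y [(np.float64(-79.0), 8.1), (np.float64(-80.0), 7.9), (np.float64(-80.0), 7.8), (np.float64(-79.0), 8.4)]
top +y [(np.float64(94.0), 7.4), (np.float64(93.0), 7.4), (np.float64(93.0), 7.2), (np.float64(95.0), 7.2)]
scene -25 -97 [ 74.  97. 181. 233.]
scene 0 -97 [ 75. 101. 180. 232.]
scene 25 -97 [ 75. 107. 182. 231.]
scene near x [(np.float64(-139.0), 11.1), (np.float64(-138.0), 13.0), (np.float64(-138.0), 13.0), (np.float64(-138.0), 12.7), (np.float64(-139.0), 10.3)]
scene -y [(np.float64(-80.0), 14.0), (np.float64(-80.0), 14.7), (np.float64(-80.0), 14.1), (np.float64(-80.0), 14.6)]
scene +y [(np.float64(91.0), 11.2), (np.float64(90.0), 11.7), (np.float64(91.0), 12.1), (np.float64(92.0), 11.9)]
```

Call:
send_rows(commands=[[[0.032,0.026,0],[0,0,-0.025],-1],[[0.032,0.026,0],[0,0,-0.025],-1],[[0.032,0.026,0],[0,0,-0.025],-1],[[0.032,0.026,0],[0,0,-0.025],-1],[[0.012,0.038,0],[0,0,-0.025],-1],[[0.012,0.038,0],[0,0,-0.025],-1],[[0.012,0.038,0],[0,0,-0.025],-1],[[0.012,0.038,0],[0,0,-0.025],-1]], newtons=20)

```text
time: 0.77
ee_pos: [425.0, -342.3, 204.9]
tool_rot: [-3.141, 0.0, 0.191]
ft_force: [0.4, 0.0, -0.3]
gripper_width: 44.1
grasp_force: 0.0
```

Call:
send_rows(commands=[[[0.008,0.038,0],[0,0,0],-1],[[0.008,0.038,0],[0,0,0],-1],[[0.008,0.038,0],[0,0,0],-1],[[0.008,0.038,0],[0,0,0],-1],[[0.008,0.038,0],[0,0,0],-1],[[0.008,0.038,0],[0,0,0],-1],[[0,0,0],[0,0,0],-1],[[0,0,0],[0,0,0],-1]])

```text
time: 1.43
ee_pos: [472.8, -114.9, 205.2]
tool_rot: [-3.142, 0.001, 0.197]
ft_force: [-0.6, 0.3, -0.5]
gripper_width: 0.4
grasp_force: 0.0
```

Call:
send_rows(commands=[[[0.018,0.009,0],[0,0,0],-1],[[0.018,0.009,-0.02],[0,0,0],-1],[[0.019,0.01,-0.03],[0,0,-0.007],-1],[[0,0,-0.035],[0,0,0],-1],[[0,0,-0.035],[0,0,0],-1],[[0,0,-0.035],[0,0,0],-1],[[0,0,-0.019],[0,0,0],-1],[[0,0,-0.004],[0,0,0],-1]])

```text
time: 2.1
ee_pos: [524.2, -88.8, 22.8]
tool_rot: [-3.137, 0.008, 0.184]
ft_force: [-0.3, 0.7, -0.7]
gripper_width: 0.8
grasp_force: 0.0
```

Call:
send_rows(commands=[[[0.005,0.001,0],[0,0,0],-1],[[0.005,0.001,0],[0,0,0],-1],[[0.005,0.001,0],[0,0,0],-1],[[0.005,0.001,0],[0,0,0],-1],[[0.005,0.001,0],[0,0,0],-1],[[0.003,0.0006,0],[0,0,0],-1],[[0.003,0.0006,0],[0,0,0],-1],[[0.003,0.0006,0],[0,0,0],-1]])

```text
time: 2.77
ee_pos: [562.2, -81.6, 27.7]
tool_rot: [3.141, -0.0, 0.186]
ft_force: [-1.3, -0.3, 0.2]
gripper_width: 0.6
grasp_force: 0.5
```

Call:
send_rows(commands=[[[0.003,0.0006,0],[0,0,0],-1],[[0.003,0.0006,0],[0,0,0],-1],[[0.002,0.0004,0],[0,0,0],-1],[[0.001,0.0002,0],[0,0,0],-1],[[0.001,0.0002,0],[0,0,0],-1],[[0,0,0],[0,0,0],-1],[[0,0,0],[0,0,0],-1],[[0,0,0],[0,0,0],-1]])

```text
time: 3.43
ee_pos: [571.9, -79.7, 27.4]
tool_rot: [3.142, -0.0, 0.186]
ft_force: [-0.3, -0.5, -0.1]
gripper_width: 0.2
grasp_force: 0.0
```

Call:
send_rows(commands=[[[0.001,0.0002,0],[0,0,0],-1],[[0,0,0],[0,0,0],-1],[[0.001,0.0002,0],[0,0,0],-1],[[0,0,0],[0,0,0],-1],[[0,0,0],[0,0,0],-1],[[0,0,0],[0,0,0],-1],[[0,0,0],[0,0,0],-1],[[0,0,0],[0,0,0],-1]])

```text
time: 4.1
ee_pos: [573.9, -79.3, 27.5]
tool_rot: [3.142, -0.0, 0.186]
ft_force: [-0.6, -0.3, -0.4]
gripper_width: 0.9
grasp_force: 0.0
```

Call:
send_rows(commands=[[[0.001,0.0002,0],[0,0,0],-1],[[0,0,0],[0,0,0],-1],[[0,0,0],[0,0,0],-1],[[0.001,0.0002,0],[0,0,0],-1],[[0,0,0],[0,0,0],-1],[[0,0,0],[0,0,0],-1],[[0,0,0],[0,0,0],-1],[[0,0,0],[0,0,0],-1]])

```text
time: 4.77
ee_pos: [574.0, -79.2, 27.3]
tool_rot: [-3.141, 0.005, 0.186]
ft_force: [-8.6, -1.7, 5.9]
gripper_width: 0.2
grasp_force: 4.3
```

Call:
send_rows(commands=[[[0.001,0.0002,0],[0,0,0],-1],[[0,0,0],[0,0,0],-1],[[0,0,0],[0,0,0],-1],[[0.001,0.0002,0],[0,0,0],-1],[[0,0,0],[0,0,0],-1],[[0,0,0],[0,0,0],-1],[[0,0,0],[0,0,0],-1],[[0,0,0],[0,0,0],-1]])

```text
time: 5.43
ee_pos: [574.1, -79.1, 27.2]
tool_rot: [-3.14, 0.01, 0.187]
ft_force: [-15.4, -4.9, 12.6]
gripper_width: 0.3
grasp_force: 8.0
```

Call:
send_rows(commands=[[[-0.005,-0.001,0],[0,0,0],-1],[[-0.008,-0.0015,0],[0,0,0],-1],[[0,0,0.035],[0,0,0],-1],[[0,0,0.04],[0,0,0],-1],[[0,0,0.04],[0,0,0.11],-1],[[0,0,0.04],[0,0,0.11],1],[[0,0,0.04],[0,0,0.11],1],[[0.01,0,0.02],[0,0,0.11],1]])

```text
time: 6.1
ee_pos: [576.2, -81.4, 248.7]
tool_rot: [3.135, -0.006, 0.631]
ft_force: [1.3, -0.9, 0.5]
gripper_width: 17.3
grasp_force: 0.0
```

Call:
send_rows(commands=[[[0.01,0.003,0],[0,0,0.12],1],[[0.01,0.003,0],[0,0,0.12],1],[[0.01,0.003,0],[0,0,0.12],1],[[0.01,0.003,0],[0,0,0.12],1],[[0.01,0.003,0],[0,0,0.12],1],[[0.01,0.003,0],[0,0,0.12],1],[[0.01,0.003,0],[0,0,0.12],1],[[0.01,0.003,0],[0,0,0.12],1]])

```text
time: 6.77
ee_pos: [655.4, -56.7, 242.3]
tool_rot: [3.141, -0.0, 1.592]
ft_force: [0.2, -0.2, -0.3]
gripper_width: 70.4
grasp_force: 0.0
```

```bash
python3 - <<'E'
from h import *
s=state(); w=imaging.grab_frame("wrist"); np.save("w.npy",[w,s],allow_pickle=True); S=imaging.grab_frame("scene");np.save("s2.npy",S,allow_pickle=True)
print(s["ee_pos"],s["tool_rot"],s["joint_positions"]); print(w["hand_eye"],w["fov_y"])
cv2.imwrite("pics/w1.png",np.hstack([w["frame"][:, :],cv2.resize(S["frame"][180:300,180:280],(288,384))]))
E
```

```text
[655.36058179 -56.67248664 242.31192393] [ 3.14051758e+00 -3.84256863e-04  1.59184524e+00] [-2.58570611e-01  2.35127039e-01  1.50189585e+00  6.75456637e-04
  1.40364253e+00 -2.79731389e-01]
[[-6.82395526e-04 -9.61019421e-01 -2.76480031e-01  8.10120391e+01]
 [ 9.99999753e-01 -6.08842623e-04 -3.51872691e-04  1.33004122e+00]
 [ 1.69823662e-04 -2.76480203e-01  9.61019598e-01 -1.79571326e+02]
 [ 0.00000000e+00  0.00000000e+00  0.00000000e+00  1.00000000e+00]] 69.07008362978638
```

View pics/w1.png

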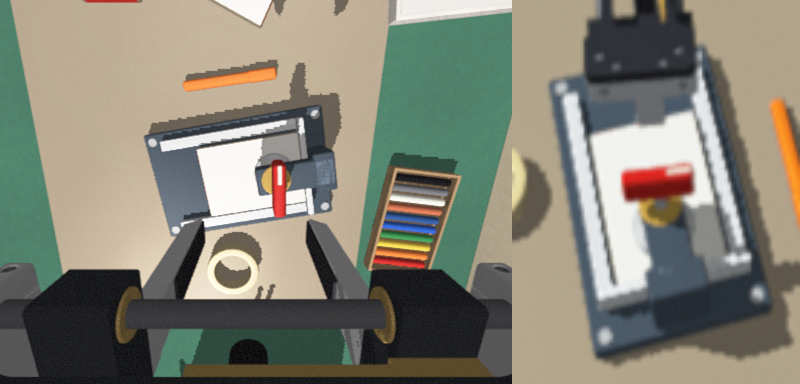

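The wrist view shows the pad against the fence (far edge near (305,140)) and the red wing at (279,188), nearly across the press with its mark towards +y. The scene crop on the right agrees. Next I measure the wing.

```bash
python3 - <<'E'
from h import *
from scipy.spatial.transform import Rotation as Ro
w,s=np.load("w.npy",allow_pickle=True); H=np.array(w["hand_eye"])
B=np.eye(4);B[:3,:3]=Ro.from_euler("xyz",s["tool_rot"]).as_matrix();B[:3,3]=s["ee_pos"]
C=B@H; Rc=C[:3,:3].T; w["rvec"]=cv2.Rodrigues(Rc)[0]; w["tvec"]=-Rc@C[:3,3]
O=np.array([646,-64.]);a=np.radians(10.85);u=np.array([np.cos(a),np.sin(a)]);n=np.array([-u[1],u[0]])
print("axis expected",O+35*u)
for nm,f in(("wrist",w),("scene",np.load("s2.npy",allow_pickle=True).item())):
    P=cloud(f); hsv=cv2.cvtColor(f["frame"],cv2.COLOR_BGR2HSV)
    m=(np.hypot(P[...,0]-680,P[...,1]+57)<45)&(P[...,2]>98)&(P[...,2]<150)
    red=m&((hsv[...,0]<10)|(hsv[...,0]>170))&(hsv[...,1]>120)
    q=P[red]; zt=np.percentile(q[:,2],90); tp=m&(P[...,2]>zt-6)
    r=cv2.minAreaRect(P[tp][:,:2].astype(np.float32)); print(nm,"top z",zt,"red n",red.sum(),"top",tp.sum(),r)
    # pixel-based: top face rays onto z=137
    v_,u_=np.nonzero(tp); pts=np.array([ray(f,x,y,137)[:2] for x,y in zip(u_,v_)]); c=pts.mean(0); e=np.linalg.svd(pts-c)[2][0]; print(" rays",c,"ang",np.degrees(np.arctan2(e[1],e[0])))
    # pad/fence: white region on pad height
    wt=(np.abs(P[...,2]-38)<6)&(hsv[...,1]<45)&(hsv[...,2]>190)
    for yy in(-25,25):
        fl,R,t=geom(f); xs=np.arange(-90,-40,1.); W=np.array([[*(O+x*u+yy*n),38] for x in xs]); c=W@R.T+t; px=(c[:,:2]/c[:,2:]*fl+[f["cx"],f["cy"]]).astype(np.float32)
        val=cv2.remap(f["frame"].min(2).astype(np.float32),px[:,0].copy(),px[:,1].copy(),1).ravel(); print(" pad near end",xs[np.argmax(val>150)])
E
```

```text
axis expected [680.37431745 -57.41165423]
wrist top z 137.864085689263 red n 652 top 699 ((683.1273803710938, -57.58671569824219), (13.997506141662598, 59.41366195678711), 3.12214994430542)
 rays [682.93343879 -55.66328032] ang -86.62589432277068
 pad near end -63.0
 pad near end -63.0
scene top z 135.97741968921142 red n 191 top 136 ((681.646728515625, -57.947425842285156), (14.684906959533691, 57.29914474487305), 1.3856823444366455)
 rays [683.49028346 -57.44163415] ang 92.71944314479614
 pad near end -66.0
 pad near end -65.0
```

Call:
send_rows(commands=[[[0.013,0,0],[0,0,0.011],1],[[0.013,0,0],[0,0,0.011],1],[[0,0,-0.03],[0,0,0],1],[[0,0,-0.03],[0,0,0],1],[[0,0,-0.03],[0,0,0],1],[[0,0,-0.025],[0,0,0],1],[[0,0,-0.012],[0,0,0],1],[[0,0,0],[0,0,0],1]])

```text
time: 7.53
ee_pos: [678.1, -56.6, 111.6]
tool_rot: [-3.135, -0.002, 1.606]
ft_force: [-0.9, 0.2, -0.3]
gripper_width: 94.0
grasp_force: 0.0
```

Call:
send_rows(commands=[[[0,0,0],[0,0,0],1],[[0,0,0],[0,0,0],1],[[0,0,0],[0,0,0],0.3],[[0,0,0],[0,0,0],-0.3],[[0,0,0],[0,0,0],-0.3],[[0,0,0],[0,0,0],-0.3],[[0,0,0],[0,0,0],-0.3],[[0,0,0],[0,0,0],-0.3]])

```text
time: 8.2
ee_pos: [680.9, -57.0, 115.6]
tool_rot: [3.141, 0.0, 1.608]
ft_force: [-0.6, -0.6, 0.5]
gripper_width: 57.4
grasp_force: 0.0
```

Call:
send_rows(commands=[[[0,0,-0.003],[0,0,0],-0.3],[[0,0,-0.004],[0,0,0],-0.3],[[0,0,0],[0,0,0],-0.6],[[0,0,0],[0,0,0],-1],[[0,0,0],[0,0,0],-1],[[0,0,0],[0,0,0],-1],[[0,0,0],[0,0,0],-1],[[0,0,0],[0,0,0],-1]], newtons=25)

```text
time: 8.87
ee_pos: [681.2, -57.0, 108.6]
tool_rot: [3.14, 0.0, 1.608]
ft_force: [1.9, 0.4, -1.2]
gripper_width: 13.9
grasp_force: 25.0
```

Call:
send_rows(commands=[[[0,0,0],[0,0,0],-1],[[0,0,0],[0,0,0],-1],[[0,0,0],[0,0,0],-1],[[0,0,0],[0,0,0],-1],[[0,0,0],[0,0,0],-1],[[0,0,0],[0,0,0],-1],[[0,0,0],[0,0,0],-1],[[0,0,0],[0,0,0],-1]])

```text
time: 9.53
ee_pos: [681.1, -57.0, 108.6]
tool_rot: [3.141, 0.0, 1.608]
ft_force: [4.0, 0.3, -2.3]
gripper_width: 13.8
grasp_force: 25.0
```

Call:
send_rows(commands=[[[0,0,-0.0001],[0,0,-0.05],-1],[[0,0,-0.0001],[0,0,-0.1],-1],[[0,0,-0.0001],[0,0,-0.1],-1],[[0,0,-0.0001],[0,0,-0.1],-1],[[0,0,-0.0001],[0,0,-0.1],-1],[[0,0,-0.0001],[0,0,-0.1],-1],[[0,0,-0.0001],[0,0,-0.1],-1],[[0,0,-0.0001],[0,0,-0.05],-1]])

```text
time: 10.2
ee_pos: [681.5, -57.2, 107.7]
tool_rot: [3.14, -0.001, 0.904]
ft_force: [6.0, 0.3, -3.3]
gripper_width: 13.9
grasp_force: 25.0
```

Call:
send_rows(commands=[[[0,0,-0.0002],[0,0,-0.1],-1],[[0,0,-0.0001],[0,0,-0.1],-1],[[0,0,-0.0001],[0,0,-0.1],-1],[[0,0,-0.0001],[0,0,-0.1],-1],[[0,0,-0.0001],[0,0,-0.1],-1],[[0,0,-0.0001],[0,0,-0.1],-1],[[0,0,-0.0001],[0,0,-0.05],-1],[[0,0,0],[0,0,0],-1]])

```text
time: 10.87
ee_pos: [681.7, -57.5, 106.9]
tool_rot: [3.14, -0.002, 0.256]
ft_force: [6.8, -0.5, -3.8]
gripper_width: 13.9
grasp_force: 25.0
```

```bash
python3 -c "
from h import *
s=state();print({k:s[k] for k in('ee_pos','tool_rot','ft_force','moment','joint_positions','grasp_force')})"
```

```text
{'ee_pos': array([681.69056217, -57.48494191, 106.89196997]), 'tool_rot': array([ 3.14010027e+00, -2.21666577e-03,  2.55751386e-01]), 'ft_force': array([ 6.76218551, -0.46776353, -3.83096826]), 'moment': array([-0.27751352, -1.30845926, -0.03610651]), 'joint_positions': array([-2.49376951e-01,  4.15402997e-01,  1.53185165e+00, -2.51147936e-04,
        1.19167600e+00,  1.06576228e+00]), 'grasp_force': 24.98100221157074}
```

Call:
send_rows(commands=[[[0.0005,0,-0.0001],[0,0,-0.1],-1],[[0.0005,0,-0.0001],[0,0,-0.1],-1],[[0,0,-0.0002],[0,0,-0.1],-1],[[0,0,-0.0001],[0,0,-0.1],-1],[[0,0,-0.0001],[0,0,-0.1],-1],[[0,0,-0.0001],[0,0,-0.1],-1],[[0,0,-0.0001],[0,0,-0.1],-1],[[0,0,-0.0001],[0,0,-0.05],-1]])

```text
time: 11.53
ee_pos: [681.9, -57.9, 106.0]
tool_rot: [3.14, -0.001, -0.496]
ft_force: [3.5, -2.3, -2.5]
gripper_width: 14.0
grasp_force: 25.0
```

Call:
send_rows(commands=[[[0,0,0],[0,0,-0.04],-1],[[0,0,-0.0001],[0,0,-0.04],-1],[[0,0,0],[0,0,-0.03],-1],[[0,0,0],[0,0,0],-1],[[0,0,0],[0,0,0],-1],[[0,0,0],[0,0,0],-1],[[0,0,0],[0,0,0],-1],[[0,0,0],[0,0,0],-1]])

```text
time: 12.2
ee_pos: [681.9, -58.0, 105.9]
tool_rot: [3.141, -0.001, -0.602]
ft_force: [4.4, -4.8, -1.8]
gripper_width: 13.5
grasp_force: 25.0
```

```bash
python3 -c "
from h import *
s=state();print({k:s[k] for k in('ee_pos','tool_rot','ft_force','moment','joint_positions','grasp_force')})"
```

```text
{'ee_pos': array([681.94967979, -58.00627006, 105.91071919]), 'tool_rot': array([ 3.14052514e+00, -1.22485006e-03, -6.01745988e-01]), 'ft_force': array([ 4.40480604, -4.79753382, -1.82288575]), 'moment': array([-0.59076675, -0.73589416, -0.02794034]), 'joint_positions': array([-2.49536426e-01,  4.18381371e-01,  1.52981348e+00, -1.53283467e-03,
        1.19261681e+00,  1.92357195e+00]), 'grasp_force': 24.985013902187347}
```

Call:
send_rows(commands=[[[0,0,0],[0,0,-0.03],-1],[[0,0,0],[0,0,0],-1],[[0,0,0],[0,0,-0.03],-1],[[0,0,0],[0,0,0],-1],[[0,0,0],[0,0,-0.03],-1],[[0,0,0],[0,0,0],-1],[[0,0,0],[0,0,0],-1],[[0,0,0],[0,0,0],-1]])

```text
time: 12.87
ee_pos: [682.0, -58.1, 105.9]
tool_rot: [3.14, -0.002, -0.691]
ft_force: [3.0, -4.1, -2.3]
gripper_width: 14.1
grasp_force: 25.0
```

```bash
python3 -c "
from h import *
s=state();print({k:s[k] for k in('ee_pos','tool_rot','ft_force','moment','joint_torque','grasp_force')})"
```

```text
{'ee_pos': array([681.95388575, -58.10300967, 105.91920443]), 'tool_rot': array([ 3.14030641e+00, -1.60635175e-03, -6.90658362e-01]), 'ft_force': array([ 2.97370387, -4.08682348, -2.25333158]), 'moment': array([-0.61186753, -0.80935228,  0.30198297]), 'joint_torque': array([  2.3146344 , -47.38047123, -28.28684807,   0.77075802,
         1.22634664,   0.29372558]), 'grasp_force': 25.032651722431183}
```

Call:
send_rows(commands=[[[0,0,0],[0,0,-0.02],-1],[[0,0,0],[0,0,0],-1],[[0,0,0],[0,0,-0.02],-1],[[0,0,0],[0,0,0],-1],[[0,0,0],[0,0,0],-1],[[0,0,0],[0,0,0],-1],[[0,0,0],[0,0,0],-1],[[0,0,0],[0,0,0],-1]])

```text
time: 13.53
ee_pos: [681.9, -58.1, 105.9]
tool_rot: [3.14, -0.002, -0.73]
ft_force: [3.0, -3.6, -2.3]
gripper_width: 14.2
grasp_force: 25.9
```

```bash
python3 - <<'E'
from h import *
s=state();print({k:s[k] for k in('ee_pos','tool_rot','ft_force','moment','grasp_force')})
S=imaging.grab_frame("scene");W=imaging.grab_frame("wrist")
cv2.imwrite("pics/s3.png",np.hstack([W["frame"],cv2.resize(S["frame"][180:300,180:280],(288,384))]))
E
```

```text
{'ee_pos': array([681.91869862, -58.12051444, 105.92094385]), 'tool_rot': array([ 3.14004947e+00, -1.75724785e-03, -7.29693328e-01]), 'ft_force': array([ 2.976243  , -3.57844328, -2.25950941]), 'moment': array([-0.65107259, -0.73487813,  0.5772471 ]), 'grasp_force': 25.85242509841919}
```

View pics/s3.png

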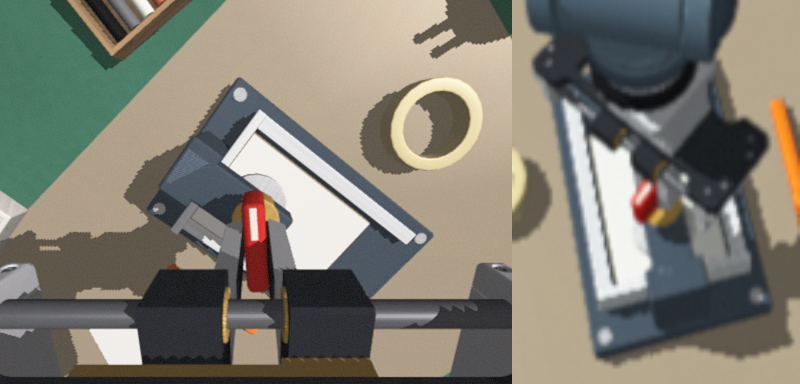

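The moment about z rises stiffly (0.30, then 0.58 N m) and extrapolates back to contact at a yaw of about -0.65, against -0.67 expected for 4.0. So the screw is seated. The pictures show the pad against the fence and the wing held squarely at (256,235). Now I back off to a yaw of about 0.91.

Call:
send_rows(commands=[[[0,0,0.0001],[0,0,0.07],-1],[[0,0,0.0001],[0,0,0.11],-1],[[0,0,0.0001],[0,0,0.11],-1],[[0,0,0.0002],[0,0,0.11],-1],[[0,0,0.0001],[0,0,0.11],-1],[[0,0,0.0001],[0,0,0.11],-1],[[0,0,0.0002],[0,0,0.11],-1],[[0,0,0.0001],[0,0,0.11],-1]])

```text
time: 14.3
ee_pos: [681.9, -57.5, 106.7]
tool_rot: [3.141, -0.0, 0.114]
ft_force: [4.3, -2.1, -3.5]
gripper_width: 13.8
grasp_force: 25.0
```

Call:
send_rows(commands=[[[0,0,0.0001],[0,0,0.1],-1],[[0,0,0.0001],[0,0,0.1],-1],[[0,0,0.0002],[0,0,0.1],-1],[[0,0,0.0001],[0,0,0.1],-1],[[0,0,0.0001],[0,0,0.1],-1],[[0,0,0.0001],[0,0,0.1],-1],[[0,0,0.0002],[0,0,0.1],-1],[[0,0,0.0001],[0,0,0.1],-1]])

```text
time: 14.97
ee_pos: [681.7, -57.1, 107.7]
tool_rot: [-3.142, 0.0, 0.913]
ft_force: [3.6, -1.1, -2.4]
gripper_width: 14.1
grasp_force: 25.0
```

Call:
send_rows(commands=[[[0,0,0],[0,0,0],-1],[[0,0,0],[0,0,0],-1],[[0,0,0],[0,0,0],-1],[[0,0,0],[0,0,0],-1],[[0,0,0],[0,0,0],-1],[[0,0,0],[0,0,0],-1],[[0,0,0],[0,0,0],-1],[[0,0,0],[0,0,0],-1]])

```text
time: 15.63
ee_pos: [681.7, -57.1, 107.7]
tool_rot: [-3.142, 0.0, 0.908]
ft_force: [3.1, -2.7, -3.4]
gripper_width: 13.8
grasp_force: 25.0
```

```bash
python3 - <<'E'
from h import *
s=state();print({k:s[k] for k in('ee_pos','tool_rot','ft_force','moment','grasp_force','gripper_width')})
S=imaging.grab_frame("scene");W=imaging.grab_frame("wrist")
cv2.imwrite("pics/s4.png",np.hstack([W["frame"],cv2.resize(S["frame"][180:300,180:280],(288,384))]))
E
```

```text
{'ee_pos': array([681.73783803, -57.0776513 , 107.72643227]), 'tool_rot': array([-3.14150390e+00,  1.95786861e-04,  9.07567152e-01]), 'ft_force': array([ 3.1251576 , -2.70316405, -3.35736817]), 'moment': array([-0.48011003, -0.76794871,  0.06091379]), 'grasp_force': 24.97145712375641, 'gripper_width': 13.840861247969958}
```

View pics/s4.png

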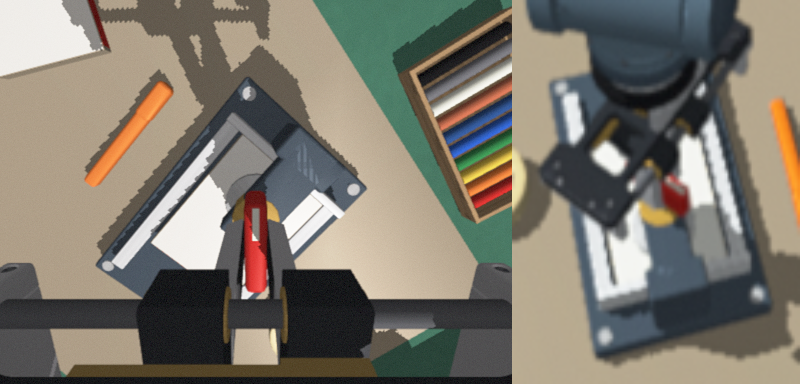

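The wing is still held squarely at (256,235) at yaw 0.908, which puts the screw at about 2.43. The pad is against the fence at (255,150) and the pen has not moved, so I hand in.

```bash
python3 -c "
from workcell import env
print(env.finish_job())"
```

```text
the job is handed in; nothing more can be done
None
```

The pad is home against the fence, the thumbscrew was seated and backed off a quarter turn (to about 2.43 rad), and the gripper still holds the wing at 25 N; the job is handed in, but no verdict came back.

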